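# Sort the pump's check balls and hold the large one out level in its dish for the fitter

### The job

Two orange check balls of the rinse pump are mixed up on the blue strip: put the small one into the free seat of the green row, beside its fellows, and the large one into the middle of the white dish. Then take the dish by its upright steel grip plate, lift it straight up until it is about 12 cm above its stand, and only there turn it on the spot a quarter turn anticlockwise (seen from above), so that the plate goes from above the blue mark to above the yellow mark and the dish stays centred over the stand; once it is lifted keep it level and the ball in its middle. Finish still holding the dish up there, steady, and leave the mug, the mill and the little glass where they stand.

Things in the scene. Friction and masses are not known exactly. Their poses are not given: they have to be found in the camera images.
- strip: fixed blue strip, 50 x 130 x 14 mm (x, y, z), origin at the centre of its underside on the table, z up; two round seats 20 mm wide at y = -35 and +35 mm, x = 0, hold the two loose balls at the start (which ball in which seat varies)
- small_ball_center (a point): centre of the small orange ball, 30 mm in diameter, about 30 g, rolls freely; lies at the start about 25 mm above the table in a seat of the strip
- small_ball: the small orange ball itself; its origin rolls with it, use small_ball_center
- large_ball_center (a point): centre of the large orange ball, 44 mm in diameter, about 70 g, rolls freely; lies at the start about 33.5 mm above the table in a seat of the strip; at the middle of the dish it lies about 32 mm above the dish's origin
- large_ball: the large orange ball itself; its origin rolls with it, use large_ball_center
- row: fixed green row, 152 x 54 x 16 mm (x, y, z), origin at the centre of its underside on the table, z up; three round seats 22 mm wide at x = -50, 0 and +50 mm; those at 0 and +50 are filled with fixed small balls (their tops 41 mm above the table), the one at -50, nearest the robot, is free
- free_seat (a point): where the centre of the small ball lies when it sits in the free seat of the row: 26 mm above the table, 10 mm above the row's top face
- stand: fixed black round stand, 216 mm across, 14 mm high, origin at the centre of its underside; a blue bar mark at its rim on its -x side and a yellow one on its -y side, a quarter turn anticlockwise from the blue (seen from above)
- blue_mark (a point): blue mark on the stand, 100 mm from its middle; at the start the dish's grip plate stands just inside it
- yellow_mark (a point): yellow mark on the stand, 100 mm from its middle; in the end the grip plate hangs above it (86 mm from the stand's middle), the dish's middle above the stand's
- dish: loose white round dish, 134 mm across, rim 28 mm high, about 0.32 kg with its grip plate; origin at the centre of its underside, z up, at the start on the stand, 14 mm above the table. Its floor slopes down to the middle by about 8 degrees, so that a ball let go in it rolls to the middle. The grip plate stands on its -x side
- dish_middle (a point): middle of the dish's floor, about 10 mm above the dish's origin
- grip_top (a point): centre of the top edge of the dish's upright steel grip plate: 86 mm from the dish's middle on its -x side, 96 mm above the dish's origin; the plate is 10 mm thick along the dish's x and 38 mm wide along its y; grip it across the thickness, with 40 N or more, near the top
- mug: bystander: upside-down white mug, 64 x 91 x 50 mm, origin at the centre of its underside
- mill: bystander: small shaker, 44 x 44 x 90 mm, origin at the centre of its underside
- shot_glass: bystander: little clear glass, 48 x 48 x 61 mm, origin at the centre of its underside
There are look-alikes about, which are no part of the job. What is shaped like the small_ball but purple is not meant.

How it is judged:
By the outcome, as a careful person would: the job done as asked, in the order asked, and still so for the second after the job is handed in, while the arm keeps its last pose, push and grip.
It also fails if it takes over 67 s, if anything falls off the work surface, if the arm or the gripper's body presses on something with over 40 N, if the wrist force passes 120 N, or if a joint passes its speed limit or range.

### The arm

A 6-joint arm with a two-finger parallel gripper is mounted at the origin on a cart in front of the work surface, level with it; the furniture and walls round the work are solid. World frame = base frame: x ahead of the robot, y to its left, z up, the work surface at z = 0. Lengths are in m, angles in rad, forces in N, time in s.
With the tool pointing down it reaches from about 0.3 to 0.875 m from the base axis. Payload 6.4 kg.
Tool frame: the origin (TCP) lies at the very end of the fingers, on their centre line; the grasp point (between the pads) lies 19 mm behind it; z points along the fingers, y is the line along which they close (so a half turn about z gives the same grasp; the last joint's range is limited). The gripper opens to 85 mm and grips with 20 to 120 N. Pads are 22 mm wide; open, the fingers measure 114 mm over their backs; the gripper's body (76 mm by 85 mm) begins 54 mm behind the grasp point. The pads swing forward as they close: fully open they stand 13 mm farther back than shut.
Start: joints at [-0.206, 0.181, 1.607, -0, 1.354, -0.206], TCP at [0.575, 0, 0.231] pointing down, gripper open.
Joint ranges: [-2.99, 2.99], [-0.89, 2.07], [0.3, 2.58], [-1.14, 4.28], [0, 2.63], [-3.12, 3.12]. Speed limits (rad/s): [2.57, 2.57, 3.01, 3.14, 3.14, 3.14].

### API

Orientations are given as a unit quaternion [w, x, y, z].
In Python, from bench import ctrl gives the robot as it stands.
- The arm moves only by the tool jog_arm, never from a script. Its argument "series" is a list that holds one entry, the list of rows, each a list of 7 numbers: the shift along the tool's x, y, z in mm, then the turn, a rotation vector about the tool's x, y, z in rad, then the finger opening in mm, from 0 to 85.4. In form: [[[tx, ty, tz, rx, ry, rz, gripper], ...]]. A call has exactly 10 rows; each row shifts and turns the commanded pose from where the row before left it, along the tool's axes as they then stand; what a row does not reach is not made up. A row lasts 1/10 s, in which the tool goes at most 50 mm and 8.59 degrees, less where a joint would pass 70% of its speed; a pose out of reach is approached as far as the arm can. A call with a gripper value outside its range is refused whole. The fingers move at their own pace and stop on an object; the grip force is fixed at half the most. Time passes only in rows, so rows that do not move let the fingers close, or fill a call up. It gives the time, the measured TCP pose, the force, the opening and the grip force at its end, in the units of the state.
- ctrl.get_obs(): the state, without advancing time (a new reading comes with each control period).
- ctrl.camera(name): name is "scene" or "side" or "wrist"; returns a dict with "frame" (384x512x3 uint8, blue, green, red), "z_map" (384x512 float32, m along the optical axis (not along the pixel's ray), 0 where there is no reading), "fx", "fy", "cx", "cy" (pixels), "xyz" and "rotation" of the camera in the world. Camera axes: x right, y down, z forward; pixel columns grow to the right and rows downward; lengths in m; the calibration is good to about 2 mm. A picture is of the moment at which its call begins.
- ctrl.hand_in(): hands the job in; it is judged then, once.
The state is a dict: "time_s": time; "q": joint angles; "dq": joint speeds; "joint_efforts": joint torques, N m; "eef_pos": TCP position; "eef_rot": TCP orientation; "wrist_force": force on the tool from outside, world axes, zero at the start; "torque": the same for the moment, N m; "opening": opening from 0.0 (shut) to 1.0 (fully open); "grasp_force": force on a finger pad.
Only numpy, scipy, OpenCV 4.12 (cv2) and the standard library are available. Lean on these libraries where they do the work, as an engineer would, in place of code of your own. Each camera call takes 0.05 s, during which the arm holds its last target. There are 200 camera calls.

## Working session

There is one attempt and no reset: what is moved stays moved. The work goes in short steps, Python scripts to look and compute and a tool call to move; the robot and the scene stay as the last step left them, time stands still between calls to the robot, and variables do not carry over. Pictures are saved under pics/ and viewed, at most 12 in all, crops included, and the job is handed in when it is done.

Besides the shell and the picture viewer there is one more tool, called after ">>>" by a JSON object that holds its "method" and its "body". jog_arm: Moves the arm, as the interface text tells. Its arguments: {"type":"object","properties":{"series":{"type":"array"}},"required":["series"]}

```bash
mkdir -p pics; ls; cat > h.py <<'E'
import numpy as np, cv2
from bench import ctrl
def pts(c):
    z=c["z_map"]; v,u=np.indices(z.shape)
    p=np.stack([(u-c["cx"])/c["fx"]*z,(v-c["cy"])/c["fy"]*z,z],-1)
    return p@np.array(R(c)).T+np.array(c["xyz"])
def R(c):
    r=np.array(c["rotation"],float)
    if r.shape==(3,3): return r
    from scipy.spatial.transform import Rotation as Ro
    return Ro.from_quat(np.r_[r[1:],r[0]]).as_matrix()
def ray(c,u,v,h):
    d=R(c)@np.array([(u-c["cx"])/c["fx"],(v-c["cy"])/c["fy"],1]); o=np.array(c["xyz"])
    return o+d*(h-o[2])/d[2]
def comps(m,amin=30):
    n,l,s,ce=cv2.connectedComponentsWithStats(m.astype(np.uint8))
    return [(l==i,s[i],ce[i]) for i in range(1,n) if s[i][4]>=amin]
E
python3 - <<'E'
from h import *
ims=[]
for n in ["scene","side"]:
    c=ctrl.camera(n); np.save(f"pics/{n}0.npy",c,allow_pickle=True); cv2.imwrite(f"pics/{n}0.png",c["frame"])
    print(n,c["xyz"],c["rotation"],c["fx"],c["cx"],c["cy"])
o=ctrl.get_obs();print(o)
E
```

```text
pics
scene [0.00578223 0.73056308 0.66493116] [ 0.16718452 -0.29076351  0.83216871 -0.44158936] 434.90095312377605 259.8393537765236 192.78174568367507
side [0.1783781  0.7311793  0.53752135] [ 0.13973829 -0.2155848   0.83234581 -0.49111796] 412.35960634898845 259.317284493488 196.80443513559013
{'time_s': 0.1, 'q': array([-2.06318568e-01,  1.81493722e-01,  1.60793430e+00, -3.40500803e-05,
        1.35380283e+00, -2.06302760e-01]), 'dq': array([ 0.00082094, -0.00174919, -0.00470141,  0.00192892,  0.00054981,
       -0.00077835]), 'joint_efforts': array([-2.02498759e-04, -4.45872438e+01, -3.52238703e+01, -4.27332343e-04,
        4.16999465e-03,  3.20961749e-05]), 'eef_pos': array([5.74485273e-01, 1.03725735e-04, 2.30446374e-01]), 'eef_rot': array([-6.76459754e-04,  7.07109531e-01,  7.07103556e-01, -4.62174230e-04]), 'wrist_force': array([ 0.06487115, -0.17366613, -0.63245982]), 'torque': array([-0.02627853,  0.02117323, -0.03217559]), 'grasp_force': 0.0, 'opening': 1.0034497609755042}
```

View pics/scene0.png

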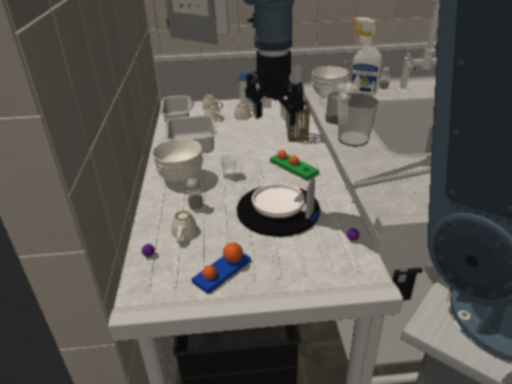

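View pics/side0.png

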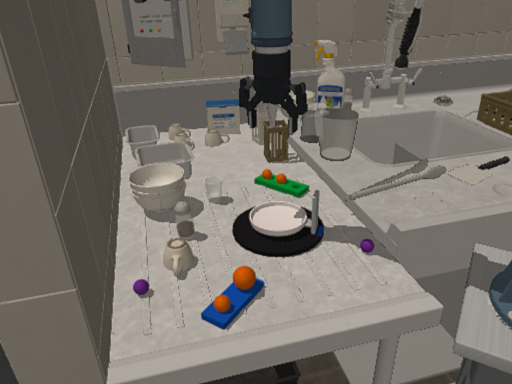

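The scene view shows the strip with the small orange ball at (210,272) and the large one at (233,252). Possible look-alikes are the row's fixed balls at (282,155) and (294,160), and the purple balls at (148,250) and (353,234). The dish on its stand is near (278,202), with the grip plate at (311,195). The side view agrees: small (222,303), large (244,278), free end of the row at (300,188).

```bash
cat >> h.py <<'E'
def hsv(c): return cv2.cvtColor(c["frame"],cv2.COLOR_BGR2HSV)
def masks(c):
    H=hsv(c);h,s,v=H[...,0],H[...,1],H[...,2]
    return dict(orange=(h<15)&(s>180)&(v>100),green=(h>50)&(h<75)&(s>150)&(v>50),blue=(h>105)&(h<125)&(s>170)&(v>50),yellow=(h>20)&(h<35)&(s>150)&(v>100))
def fitcirc(P):
    A=np.c_[2*P,np.ones(len(P))];s=np.linalg.lstsq(A,(P**2).sum(1),rcond=None)[0]
    return s[:2],np.sqrt(s[2]+s[:2]@s[:2])
E
python3 - <<'E'
from h import *
for n in ["scene","side"]:
    c=np.load(f"pics/{n}0.npy",allow_pickle=True).item(); P=pts(c);M=masks(c)
    print(n)
    for k,m in M.items():
        for l,s,ce in comps(m,15):
            q=P[l&(c["z_map"]>0)]
            if len(q) and abs(q[:,2].mean())<.2 and q[:,0].mean()<1: 
                x=np.median(q,0); print(k,s,ce.round(1),x.round(4), 'top',np.percentile(q[:,2],95).round(4))
                if k=='orange':
                    r=.022 if s[4]>250 else .015; hh={1:.0335,0:.025}[r>.02] if x[0]<.5 else .026
                    print('   ray',ray(c,*ce,hh).round(4))
                if k in('green','blue') and s[4]>150:
                    t=q[abs(q[:,2]-(.016 if k=='green' else .014))<.004][:,:2].astype(np.float32)
                    print('   rect',cv2.minAreaRect(t))
    # black stand and white dish by height
    X=P[...,0];Y=P[...,1];Z=P[...,2]
    # bystanders
    for l,s,ce in comps((Z>.02)&(Z<.3)&(X>.2)&(X<1)&(abs(Y)<.6)&(c["z_map"]>0),30):
        q=P[l]; print('obj',s,q.min(0).round(3),q.max(0).round(3))
E
```

```text
scene
orange [279 152   7   6  34] [281.5 154.6] [ 0.696  -0.1986  0.0327] top 0.0391
   ray [ 0.7028 -0.2077  0.026 ]
orange [290 157   8   7  43] [293.  160.2] [ 0.6475 -0.1901  0.0326] top 0.0405
   ray [ 0.6547 -0.2004  0.026 ]
orange [224 244  17  17 227] [232.3 252. ] [0.5064 0.2312 0.046 ] top 0.055
   ray [0.5223 0.2147 0.026 ]
orange [204 267  11  11  98] [208.9 271.9] [0.5127 0.2969 0.0337] top 0.0401
   ray [0.5189 0.291  0.026 ]
green [272 157  45  21 315] [296.9 168.1] [ 0.6206 -0.1819  0.0165] top 0.0188
   rect ((0.6489124298095703, -0.1928446739912033), (0.04784021154046059, 0.14323164522647858), 84.53973388671875)
blue [311 212   7   9  39] [314.3 216.1] [ 0.459  -0.0177  0.0157] top 0.0178
blue [193 255  56  37 646] [219.8 273.4] [0.5032 0.2662 0.0141] top 0.0163
   rect ((0.5148751735687256, 0.25818538665771484), (0.1272067427635193, 0.046856727451086044), 86.968994140625)
obj [289  64  12  20 189] [ 0.762 -0.518  0.142] [ 0.891 -0.358  0.205]
obj [    0    75   142   243 17369] [0.602 0.092 0.02 ] [1.    0.568 0.3  ]
obj [  280    85   151   157 10415] [ 0.21 -0.6
[... 2151 characters left out ...]
47]
obj [ 128  143   67   91 2977] [ 0.715 -0.214  0.02 ] [0.999 0.145 0.099]
obj [262 169  10  10  79] [ 0.687 -0.212  0.02 ] [ 0.715 -0.192  0.043]
obj [276 173  11  10  86] [ 0.639 -0.207  0.02 ] [ 0.666 -0.182  0.043]
obj [204 176  18  21 328] [ 0.753 -0.073  0.02 ] [ 0.801 -0.024  0.064]
obj [ 250  190   70   46 1911] [ 0.464 -0.064  0.02 ] [0.624 0.071 0.112]
obj [164 238  29  34 627] [0.648 0.189 0.02 ] [0.708 0.259 0.052]
obj [361 239  13  10  94] [ 0.336 -0.02   0.02 ] [0.362 0.002 0.033]
obj [233 266  23  23 427] [0.493 0.206 0.02 ] [0.535 0.245 0.058]
obj [133 279  16  11 128] [0.672 0.307 0.02 ] [0.698 0.334 0.032]
obj [214 294  17  17 224] [0.503 0.28  0.02 ] [0.53  0.306 0.041]
```

```bash
cat > m.py <<'E'
from h import *
from scipy.optimize import least_squares
def balls(c):
    P=pts(c);out=[]
    for l,s,ce in comps(masks(c)["orange"],15):
        l=cv2.erode(l.astype(np.uint8),np.ones((3,3)))>0
        q=P[l&(c["z_map"]>0)]
        if len(q)<8 or q[:,0].mean()>.95: continue
        x=np.median(q,0);big=x[2]>.04
        r=.022 if big else .015; h=.0335 if big else (.026 if x[1]<0 else .025)
        f=least_squares(lambda a:np.linalg.norm(q-np.r_[a,h],axis=1)-r,x[:2],loss='soft_l1',f_scale=.002)
        out.append((ce.round(1),r,f.x.round(4),ray(c,*ce,h)[:2].round(4)))
    return out
E
python3 - <<'E'
from m import *
for n in ["scene","side"]:
    c=np.load(f"pics/{n}0.npy",allow_pickle=True).item(); P=pts(c);H=hsv(c)
    print(n); [print(*b) for b in balls(c)]
    X,Y,Z=P[...,0],P[...,1],P[...,2]
    reg=(X>.4)&(X<.7)&(abs(Y)<.15)
    m=reg&(abs(Z-.014)<.004)&(H[...,2]<60)
    l=max(comps(m),key=lambda t:t[1][4])[0]
    cn=cv2.convexHull(np.argwhere(l)[:,::-1].astype(np.int32))[:,0]
    E=np.array([ray(c,u,v,.014)[:2] for u,v in cn]); print('stand',fitcirc(E))
    m=reg&(Z>.036)&(Z<.046)&(X>.48); q=P[m][:,:2]; 
    print('dish top', q.min(0),q.max(0),fitcirc(cv2.convexHull(q.astype(np.float32))[:,0].astype(float)))
    m=reg&(Z>.06)&(X<.53); q=P[m]; print('plate',len(q),q.min(0),q.max(0),np.median(q,0))
    t=q[q[:,2]>.1]; print('top',cv2.minAreaRect(t[:,:2].astype(np.float32)))
    m=(X>.55)&(X<.78)&(Y>.04)&(Y<.2)&(Z>.02)&(Z<.12)
    for l,s,ce in comps(m): print('mill?',s,P[l].min(0).round(3),P[l].max(0).round(3))
    for k in ['blue','yellow']:
        for l,s,ce in comps(masks(c)[k]&reg,5): print(k,ce,ray(c,*ce,.015))
E
python3 - <<'E'
from h import *
c=ctrl.camera("wrist"); np.save("pics/w0.npy",c,allow_pickle=True); cv2.imwrite("pics/w0.png",c["frame"]); print(c["xyz"],R(c).round(3),c["fx"])
E
```

```text
scene
[281.5 154.6] 0.015 [ 0.7012 -0.2099] [ 0.7028 -0.2077]
[293.  160.2] 0.015 [ 0.6413 -0.1792] [ 0.6547 -0.2004]
[232.3 252. ] 0.022 [0.5164 0.2205] [0.5163 0.2208]
[208.9 271.9] 0.015 [0.5203 0.2914] [0.5197 0.2903]
stand (array([0.5540992 , 0.00829233]), np.float64(0.10521169785725527))
dish top [ 0.48035491 -0.06451657] [0.62508117 0.06958117] (array([0.55625215, 0.0028397 ]), np.float64(0.0677386718940139))
plate 727 [ 0.46557412 -0.03587991  0.06033385] [0.52985932 0.07291824 0.52192818] [0.50647163 0.00337763 0.2948737 ]
top ((0.4980918765068054, 0.018881279975175858), (0.06343594193458557, 0.10793769359588623), 0.2971400320529938)
mill? [186 178  17  29 384] [0.716 0.106 0.02 ] [0.754 0.145 0.091]
mill? [252 197  19  18 120] [0.55  0.04  0.027] [0.609 0.07  0.045]
mill? [182 211  14  16  57] [0.659 0.185 0.021] [0.7   0.2   0.052]
blue [314.25641026 216.12820513] [ 0.45965809 -0.01838898  0.015     ]
side
[266.4 173.7] 0.015 [ 0.7014 -0.2074] [ 0.7046 -0.2089]
[280.8 178.1] 0.015 [ 0.6538 -0.1996] [ 0.6542 -0.2018]
[243.7 277.2] 0.022 [0.5151 0.2211] [0.5155 0.2218]
[221.
[... 177 characters left out ...]
] (array([0.55508947, 0.00269246]), np.float64(0.0677715997048213))
plate 801 [ 0.46439416 -0.03614809  0.06042928] [0.52996414 0.01547083 0.34974934] [0.50770992 0.00555096 0.29625803]
top ((0.4991672933101654, -0.005201499909162521), (0.06978394836187363, 0.03900449723005295), 21.530336380004883)
mill? [175 201  20  33 501] [0.715 0.109 0.02 ] [0.75  0.145 0.092]
mill? [250 217  23  18 138] [0.551 0.04  0.027] [0.608 0.071 0.044]
mill? [175 238  18  17  55] [0.659 0.189 0.02 ] [0.699 0.2   0.051]
blue [319.75       231.05769231] [ 0.45989368 -0.01769528  0.015     ]
[0.57344561 0.08462537 0.37278112] [[ 1.     0.001 -0.002]
 [-0.    -0.944 -0.329]
 [-0.002  0.329 -0.944]] 286.6917896912814
```

View pics/w0.png

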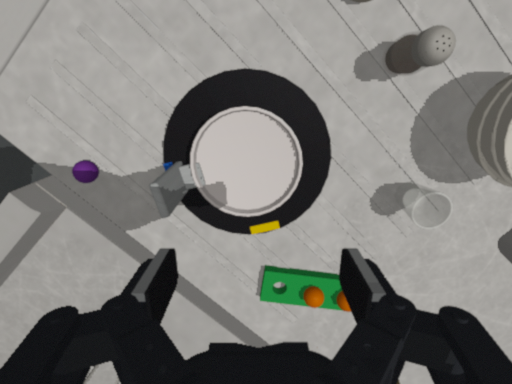

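The wrist view shows the free seat hole at (279,287), the yellow mark at (265,227), the blue one at (168,166), the dish's rim round (246,160) and the plate at (170,188).

```bash
python3 - <<'E'
from m import *
c=np.load("pics/w0.npy",allow_pickle=True).item(); P=pts(c);H=hsv(c);M=masks(c)
for k in ['orange','blue','yellow','green']:
    for l,s,ce in comps(M[k],8): print(k,s,ce.round(1),ray(c,*ce,{'orange':.026,'blue':.0145,'yellow':.0145,'green':.016}[k])[:2].round(4),np.median(P[l],0).round(4))
g=max(comps(M['green']),key=lambda t:t[1][4])[0]
cn,hi=cv2.findContours(g.astype(np.uint8),cv2.RETR_CCOMP,cv2.CHAIN_APPROX_NONE)
for a,h in zip(cn,hi[0]):
    if h[3]>=0 and len(a)>8: 
        m=cv2.moments(a); print('hole',m['m10']/m['m00'],m['m01']/m['m00'],ray(c,m['m10']/m['m00'],m['m01']/m['m00'],.016)[:2])
X,Y,Z=P[...,0],P[...,1],P[...,2]
reg=(X>.4)&(X<.7)&(Y>-.15)&(Y<.15)
m=reg&(H[...,2]<50)&(abs(Z-.014)<.006); l=max(comps(m),key=lambda t:t[1][4])[0]
cv=cv2.convexHull(np.argwhere(l)[:,::-1].astype(np.int32))[:,0]
print('stand',fitcirc(np.array([ray(c,u,v,.014)[:2] for u,v in cv])))
m=reg&(abs(Z-.042)<.003)&(np.hypot(X-.555,Y-.003)<.075); l=max(comps(m),key=lambda t:t[1][4])[0]
print('rim',fitcirc(P[l][:,:2]),P[l][:,:2].min(0),P[l][:,:2].max(0))
m=reg&(abs(Z-.110)<.006)&(X<.52); q=P[m]; print('plate',len(q),q.mean(0),cv2.minAreaRect(q[:,:2].astype(np.float32)))
ys,xs=np.where(m);print(xs.mean(),ys.mean(),ray(c,xs.mean(),ys.mean(),.110))
im=c["frame"][140:240,130:300];cv2.imwrite("pics/w0c.png",cv2.resize(im,None,fx=4,fy=4,interpolation=cv2.INTER_CUBIC))
cc=np.load("pics/side0.npy",allow_pickle=True).item();im=cc["frame"][255:330,190:280];cv2.imwrite("pics/s0c.png",cv2.resize(im,None,fx=4,fy=4))
E
```

```text
orange [305 288  13  16  55] [309.3 293. ] [ 0.6473 -0.194 ] [ 0.6447 -0.1885  0.0311]
orange [338 294  10  11  38] [341.3 299.1] [ 0.695  -0.2047] [ 0.6922 -0.1987  0.0319]
blue [164 162   9   7  38] [167.5 164.6] [ 0.4563 -0.0043] [ 0.4561 -0.0038  0.0146]
yellow [250 221  30  13 247] [264.3 226.9] [ 0.5811 -0.0928] [ 0.5807 -0.0928  0.0142]
green [ 261  267   81   42 2130] [298.6 285.9] [ 0.6328 -0.1892] [ 0.6285 -0.1878  0.0156]
hole 278.7863720073665 284.6500920810313 [ 0.60321192 -0.18706204]
stand (array([0.5578838 , 0.00313444]), np.float64(0.10534806863110002))
rim (array([0.55854457, 0.00328802]), np.float64(0.06417489105007142)) [ 0.49266737 -0.06319838] [0.62471543 0.06910173]
plate 397 [ 0.47595368 -0.01579852  0.10870336] ((0.47536665201187134, -0.016583386808633804), (0.010006021708250046, 0.03726021200418472), 14.74353313446045)
159.8765743073048 198.9168765743073 [ 0.47639721 -0.01518888  0.11      ]
```

View pics/w0c.png

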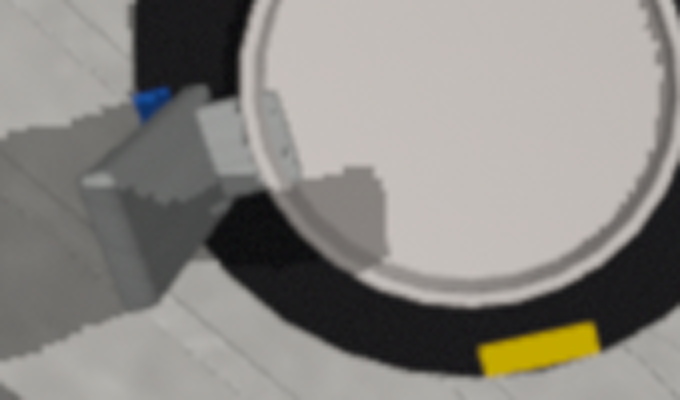

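View pics/s0c.png

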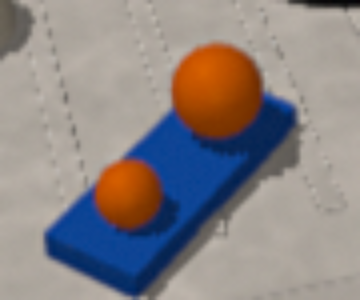

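The crops confirm the choice: the strip holds exactly two loose orange balls, the small one at crop pixel (128,193) and the large one at (217,88). In the other crop the plate is at (150,240), turned about 13.5°, consistent with the yellow mark.

Moving above the small ball.

>>> {"method": "jog_arm", "body": {"series": [[[29,-5.5,8,0,0,0,85],[29,-5.5,8,0,0,0,85],[29,-5.5,8,0,0,0,85],[29,-5.5,8,0,0,0,85],[29,-5.5,8,0,0,0,85],[29,-5.5,8,0,0,0,85],[29,-5.5,8,0,0,0,85],[29,-5.5,8,0,0,0,85],[29,-5.5,8,0,0,0,85],[29,-5.5,8,0,0,0,85]]]}}

```text
time_s: 1.15
eef_pos: [0.5194, 0.2911, 0.1507]
eef_rot: [-0.0, 0.707, 0.707, -0.0]
wrist_force: [0.5, -0.1, -0.3]
opening: 0.994
grasp_force: 0.0
```

```bash
cat > w.py <<'E'
from m import *
import sys
c=ctrl.camera("wrist"); cv2.imwrite(f"pics/{sys.argv[1]}.png",c["frame"]); np.save(f"pics/{sys.argv[1]}.npy",c,allow_pickle=True)
o=ctrl.get_obs(); print(o["eef_pos"].round(4),o["eef_rot"].round(4),o["opening"],o["grasp_force"],o["wrist_force"].round(1),o["q"].round(2))
for b in balls(c): print(*b)
E
python3 w.py w1
```

```text
[0.5174 0.2947 0.1492] [-1.700e-03  7.064e-01  7.078e-01 -5.000e-04] 0.993131153966107 0.0 [-2.   1.7 -1.1] [0.32 0.31 1.62 0.   1.21 0.31]
[249.4 240.4] 0.015 [0.4924 0.2383] [0.5087 0.2271]
```

View pics/w1.png

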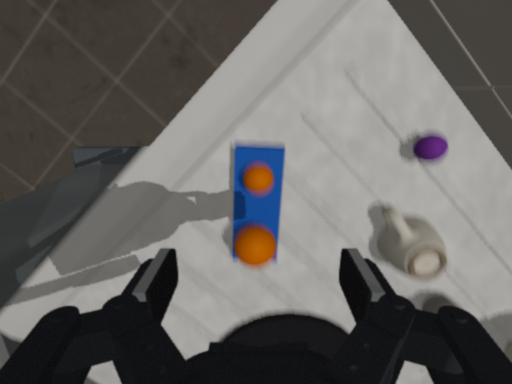

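The picture is blurred by residual motion: small ball at (258,178), large at (256,245). Taking it again now the arm is settled.

```bash
sed -i 's/,30)/,15)/; s/x=np.median(q,0);big=x\[2\]>.04/x=np.median(q,0);big=np.percentile(q[:,2],90)>.046/' m.py; python3 - <<'E'
from m import *
for i in range(4): c=ctrl.camera("wrist")
E
python3 w.py w2; python3 w.py w3
```

```text
[0.5203 0.2893 0.1514] [ 2.000e-04  7.073e-01  7.070e-01 -0.000e+00] 0.9938543927456698 0.0 [-0.6  0.2 -0.1] [ 0.31  0.31  1.62 -0.    1.21  0.31]
[248.8 240.8] 0.015 [0.5046 0.2354] [0.5086 0.2248]
[0.5205 0.2891 0.1516] [2.000e-04 7.075e-01 7.068e-01 1.000e-04] 0.9922352916404281 0.0 [ 0.3 -0.5  0.3] [ 0.31  0.31  1.62 -0.    1.21  0.31]
[247.3 239.8] 0.015 [0.5035 0.2348] [0.5074 0.2256]
```

```bash
sed -i 's/orange=(h<15)&(s>180)&(v>100)/orange=((h<16)|(h>176))\&(s>150)\&(v>60)/' h.py; python3 - <<'E'
from m import *
c=np.load("pics/w3.npy",allow_pickle=True).item();H=hsv(c)
print(H[178,258],H[240,247],H[245,256],H[170,258])
for l,s,ce in comps(masks(c)['orange'],10): print(s,ce,np.median(pts(c)[l],0),ray(c,*ce,.025 if ce[1]<210 else .0335))
E
```

```text
[ 16 252 178] [ 15 255 147] [ 16 254 175] [ 15 255 153]
[244 166  29  29 491] [256.81873727 179.83706721] [0.51675795 0.29529159 0.03438279] [0.51752346 0.29169896 0.025     ]
[ 235  227   41   42 1010] [253.31683168 246.27425743] [0.51193719 0.23241922 0.04658452] [0.51380489 0.22275614 0.0335    ]
```

```bash
sed -i 's/(h<16)/(h<19)/' h.py; python3 w.py w4
```

```text
[0.5206 0.2891 0.1517] [2.000e-04 7.076e-01 7.066e-01 2.000e-04] 0.9982259843372806 0.0 [-0.2  0.4  0.4] [ 0.31  0.31  1.62 -0.    1.21  0.31]
[257.6 180. ] 0.015 [0.5189 0.2914] [0.5185 0.2913]
[254.4 247.6] 0.022 [0.5155 0.2214] [0.515 0.221]
```

>>> {"method": "jog_arm", "body": {"series": [[[0.4,-0.3,15,0,0,0.01,85],[0.4,-0.3,15,0,0,0.01,85],[0.4,-0.3,15,0,0,0.01,85],[0.4,-0.3,15,0,0,0.01,85],[0.4,-0.3,15,0,0,0.007,85],[0,0,15,0,0,0,85],[0,0,15,0,0,0,85],[0,0,15,0,0,0,85],[0,0,10,0,0,0,85],[0,0,5,0,0,0,85]]]}}

```text
time_s: 2.55
eef_pos: [0.5179, 0.2918, 0.0148]
eef_rot: [-0.0, 0.724, 0.69, -0.001]
wrist_force: [0.1, -0.7, 0.4]
opening: 0.992
grasp_force: 0.0
```

>>> {"method": "jog_arm", "body": {"series": [[[0,0,0,0,0,0,60],[0,0,0,0,0,0,50],[0,0,0,0,0,0,42],[0,0,0,0,0,0,36],[0,0,0,0,0,0,30],[0,0,0,0,0,0,25],[0,0,0,0,0,0,20],[0,0,0,0,0,0,20],[0,0,0,0,0,0,20],[0,0,0,0,0,0,20]]]}}

```text
time_s: 3.55
eef_pos: [0.5198, 0.2923, 0.0172]
eef_rot: [0.001, 0.724, 0.69, 0.001]
wrist_force: [2.3, 0.1, 5.2]
opening: 0.31
grasp_force: 58.9
```

>>> {"method": "jog_arm", "body": {"series": [[[0,0,-4,0,0,0,20],[0,0,-6,0,0,0,20],[0,0,-10,0,0,0,20],[0,0,-15,0,0,0,20],[0,0,-20,0,0,0,20],[0,0,-20,0,0,0,20],[0,0,-20,0,0,0,20],[0,0,-15,0,0,0,20],[0,0,-10,0,0,0,20],[0,0,-5,0,0,0,20]]]}}

```text
time_s: 4.55
eef_pos: [0.5189, 0.2922, 0.1427]
eef_rot: [0.0, 0.724, 0.69, 0.001]
wrist_force: [-0.3, -0.6, 0.5]
opening: 0.31
grasp_force: 59.0
```

```bash
cat > s.py <<'E'
from h import *
import sys
n=sys.argv[1]; zr=[float(a) for a in sys.argv[2:4]]
c=ctrl.camera(n); P=pts(c); o=ctrl.get_obs(); print(o["time_s"],o["eef_pos"].round(4),o["eef_rot"].round(4),o["opening"],o["grasp_force"],o["q"].round(2))
np.save("pics/last.npy",c,allow_pickle=True);cv2.imwrite("pics/last.png",c["frame"])
from scipy.optimize import least_squares
for l,s,ce in comps(masks(c)['orange'],15):
    q=P[cv2.erode(l.astype(np.uint8),np.ones((3,3)))>0]; x=np.median(q,0)
    if x[0]>.95 or len(q)<10: continue
    r=zr[0]
    f=least_squares(lambda a:np.linalg.norm(q-a,axis=1)-r,x+[0,0,-r*.7],loss='soft_l1',f_scale=.002)
    print(s,ce.round(1),'med',x.round(4),'fit r',r,f.x.round(4),'rms',np.sqrt(2*f.cost/len(q)).round(4))
E
python3 s.py side .015;
```

```text
4.6 [0.519  0.2923 0.1428] [4.000e-04 7.235e-01 6.903e-01 8.000e-04] 0.31006783628920465 59.02819812297821 [0.31 0.32 1.63 0.   1.19 0.36]
[262 169  10  10  72] [266.5 173.8] med [ 0.6967 -0.1959  0.0329] fit r 0.015 [ 0.702  -0.2074  0.0266] rms 0.0018
[276 174  10   9  74] [280.7 178.1] med [ 0.6478 -0.1895  0.0327] fit r 0.015 [ 0.6533 -0.2002  0.0279] rms 0.0018
[208 237  12  17 164] [214. 245.] med [0.5152 0.303  0.1575] fit r 0.015 [0.5173 0.2912 0.1506] rms 0.005
[233 266  22  23 397] [243.6 277.2] med [0.5074 0.2344 0.0455] fit r 0.015 [0.5118 0.2273 0.0395] rms 0.0017
```

>>> {"method": "jog_arm", "body": {"series": [[[-8,2.5,-5,0,0,0,20],[-16,4.5,-6,0,0,0,20],[-24,7,-6,0,0,0,20],[-26,7.5,-6,0,0,0,20],[-26,7.5,-6,0,0,0,20],[-26,7.5,-6,0,0,0,20],[-26,7.5,-5,0,0,0,20],[-26,7.5,-5,0,0,0,20],[-26,7.5,-5,0,0,0,20],[-26,7.5,0,0,0,0,20]]]}}

```text
time_s: 5.6
eef_pos: [0.5744, 0.0566, 0.1918]
eef_rot: [0.0, 0.724, 0.69, -0.0]
wrist_force: [-0.4, -0.5, -0.5]
opening: 0.312
grasp_force: 59.0
```

>>> {"method": "jog_arm", "body": {"series": [[[-26,7.5,0,0,0,0,20],[-26,7.5,0,0,0,0,20],[-24,7,0,0,0,0,20],[-20,6,0,0,0,0,20],[-14,4,0,0,0,0,20],[-6,2,0,0,0,0,20],[-2,0.5,0,0,0,0,20],[0,0,0,0,0,0,20],[0,0,0,0,0,0,20],[0,0,0,0,0,0,20]]]}}

```text
time_s: 6.6
eef_pos: [0.603, -0.0595, 0.1914]
eef_rot: [-0.0, 0.723, 0.691, 0.0]
wrist_force: [0.1, -0.2, -0.9]
opening: 0.313
grasp_force: 59.0
```

```bash
python3 s.py wrist .015; python3 - <<'E'
from h import *
c=np.load("pics/last.npy",allow_pickle=True).item();M=masks(c)
g=max(comps(M['green']),key=lambda t:t[1][4])[0]
cn,hi=cv2.findContours(g.astype(np.uint8),cv2.RETR_CCOMP,cv2.CHAIN_APPROX_NONE)
for a,h in zip(cn,hi[0]):
    if h[3]>=0 and len(a)>8:
        e=cv2.fitEllipse(a); print('hole',e,ray(c,*e[0],.016)[:2])
E
```

```text
6.65 [ 0.603  -0.0595  0.1913] [-0.      0.7231  0.6907  0.    ] 0.31231517091494465 59.036155343055725 [-0.29  0.29  1.56  0.    1.29 -0.25]
[ 233  231   52   55 2293] [258.1 258. ] med [ 0.6018 -0.0535  0.2093] fit r 0.015 [ 0.6017 -0.06    0.1983] rms 0.0014
[332 269  24  22 360] [342.4 278.9] med [ 0.6985 -0.198   0.035 ] fit r 0.015 [ 0.7035 -0.2064  0.0258] rms 0.0028
```

View pics/last.png

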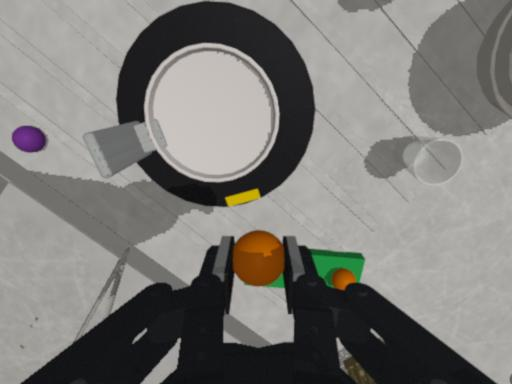

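The held ball at (258,258) hides the seat. The far fixed ball is visible at (342,279). I'll refine the seat from the earlier wrist picture with the corrected mask.

```bash
python3 - <<'E'
from m import *
c=np.load("pics/w0.npy",allow_pickle=True).item()
for b in balls(c): print(*b)
for n in ['w0','scene0','side0']:
    c=np.load(f"pics/{n}.npy",allow_pickle=True).item()
    P=pts(c);M=masks(c);g=max(comps(M['green']),key=lambda t:t[1][4])[0]
    q=P[g&(abs(P[...,2]-.016)<.003)]
    r=cv2.minAreaRect(q[:,:2].astype(np.float32)); print(n,r,cv2.boxPoints(r).round(4).tolist())
    cn,hi=cv2.findContours(g.astype(np.uint8),cv2.RETR_CCOMP,cv2.CHAIN_APPROX_NONE)
    for a,h in zip(cn,hi[0]):
        if h[3]>=0 and len(a)>6: e=cv2.fitEllipse(a); print('hole',e,ray(c,*e[0],.016)[:2])
c=np.load("pics/w0.npy",allow_pickle=True).item()
cv2.imwrite("pics/w0d.png",cv2.resize(c["frame"][255:320,250:370],None,fx=6,fy=6,interpolation=cv2.INTER_NEAREST))
E
```

```text
[313.4 296.6] 0.015 [ 0.6538 -0.1993] [ 0.6536 -0.2003]
[343.1 302.1] 0.015 [ 0.7038 -0.2059] [ 0.6982 -0.2101]
w0 ((0.6387607455253601, -0.19637638330459595), (0.05505850166082382, 0.12145166844129562), 81.96526336669922) [[0.5748000144958496, -0.2151000052690506], [0.6949999928474426, -0.2320999950170517], [0.7027000188827515, -0.17759999632835388], [0.5824999809265137, -0.16060000658035278]]
hole ((278.7848815917969, 284.63494873046875), (8.664388656616211, 13.646522521972656), 85.38684844970703) [ 0.60320907 -0.18703515]
scene0 ((0.6489124298095703, -0.1928446739912033), (0.04784021154046059, 0.14323164522647858), 84.53973388671875) [[0.5752999782562256, -0.20980000495910645], [0.7178999781608582, -0.22349999845027924], [0.7225000262260437, -0.17579999566078186], [0.5799000263214111, -0.16220000386238098]]
side0 ((0.6511448621749878, -0.1975155472755432), (0.05443911254405975, 0.1509130746126175), 82.98185729980469) [[0.5728999972343445, -0.21529999375343323], [0.7226999998092651, -0.2337999939918518], [0.7293999791145325, -0.17970000207424164], [0.5795999765396118, -0.16130000352859497]]
```

View pics/w0d.png

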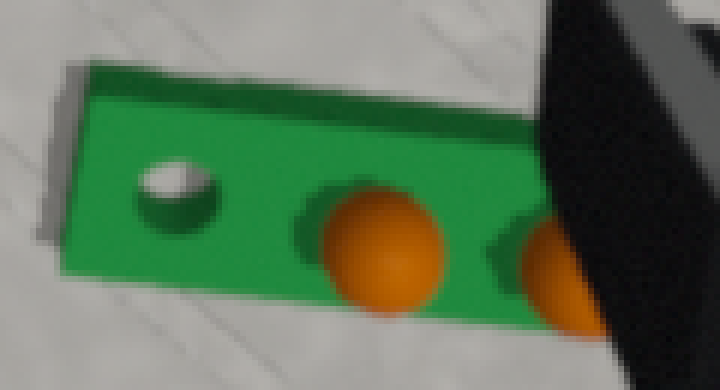

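The crop shows the seat's hole as an ellipse centred at about crop (178,198), i.e. image (279.7,288), about (0.604,-0.192). That agrees with extrapolating from the fixed balls. Turning the tool so the fingers open across the row.

>>> {"method": "jog_arm", "body": {"series": [[[0,0,0,0,0,-0.148,20],[0,0,0,0,0,-0.148,20],[0,0,0,0,0,-0.148,20],[0,0,0,0,0,-0.148,20],[0,0,0,0,0,-0.148,20],[0,0,0,0,0,-0.148,20],[0,0,0,0,0,-0.148,20],[0,0,0,0,0,-0.148,20],[0,0,0,0,0,-0.148,20],[0,0,0,0,0,-0.148,20]]]}}

```text
time_s: 7.65
eef_pos: [0.6031, -0.0598, 0.1913]
eef_rot: [0.0, 0.065, 0.998, -0.0]
wrist_force: [-0.0, -0.4, -0.6]
opening: 0.311
grasp_force: 59.0
```

>>> {"method": "jog_arm", "body": {"series": [[[0,0,0,0,0,0,20],[0,-5,0,0,0,0,20],[0,-15,0,0,0,0,20],[0,-20,0,0,0,0,20],[0,-25,0,0,0,0,20],[0,-20,0,0,0,0,20],[0,-15,0,0,0,0,20],[0,-5,0,0,0,0,20],[0,0,0,0,0,0,20],[0,0,0,0,0,0,20]]]}}

```text
time_s: 8.65
eef_pos: [0.5887, -0.1638, 0.1912]
eef_rot: [-0.0, 0.069, 0.998, 0.0]
wrist_force: [-0.1, 0.3, -0.1]
opening: 0.316
grasp_force: 59.0
```

```bash
python3 s.py wrist .015; python3 s.py side .015
```

```text
8.7 [ 0.5887 -0.1636  0.1912] [-1.000e-04  6.870e-02  9.976e-01  2.000e-04] 0.3152454663891491 59.04043257236481 [-0.47  0.3   1.55  0.    1.3  -1.9 ]
[ 225  218   60   68 2728] [254.6 253.9] med [ 0.5824 -0.1651  0.2081] fit r 0.015 [ 0.5876 -0.1643  0.1975] rms 0.0091
8.75 [ 0.5888 -0.1634  0.1913] [-1.000e-04  6.840e-02  9.977e-01  1.000e-04] 0.3125464808605363 59.04054522514343 [-0.46  0.3   1.55  0.    1.3  -1.9 ]
[298 121   7  12  46] [301.1 126.7] med [ 0.5763 -0.1579  0.2041] fit r 0.015 [ 0.5665 -0.1678  0.1999] rms 0.0015
[262 169  10  10  71] [266.6 173.8] med [ 0.6962 -0.1959  0.0336] fit r 0.015 [ 0.7017 -0.2073  0.0273] rms 0.0117
[276 174  10   9  74] [280.7 178.1] med [ 0.6478 -0.1888  0.0329] fit r 0.015 [ 0.6531 -0.2003  0.0281] rms 0.0015
[233 266  22  23 398] [243.7 277.2] med [0.5073 0.2339 0.0458] fit r 0.015 [0.5114 0.2272 0.0396] rms 0.0036
```

>>> {"method": "jog_arm", "body": {"series": [[[-3,-4,4,0,0,0,20],[-4,-5,8,0,0,0,20],[-4,-6,14,0,0,0,20],[-4,-6,18,0,0,0,20],[-4,-5,18,0,0,0,20],[-0.5,-0.5,18,0,0,0,20],[0,0,16,0,0,0,20],[0,0,12,0,0,0,20],[0,0,8,0,0,0,20],[0,0,4,0,0,0,20]]]}}

```text
time_s: 9.75
eef_pos: [0.604, -0.193, 0.0702]
eef_rot: [-0.001, 0.069, 0.998, 0.0]
wrist_force: [0.3, 0.1, -0.1]
opening: 0.311
grasp_force: 59.0
```

```bash
python3 s.py side .015; python3 s.py scene .015
```

```text
9.8 [ 0.604  -0.193   0.0702] [-5.000e-04  6.880e-02  9.976e-01  2.000e-04] 0.3114798182592131 59.022422432899475 [-0.5   0.49  1.56 -0.    1.1  -1.93]
[298 160   5  11  37] [299.4 165.1] med [ 0.5914 -0.188   0.0865] fit r 0.015 [ 0.6054 -0.1864  0.0828] rms 0.0007
[262 169  10  10  72] [266.6 173.8] med [ 0.6963 -0.1968  0.0323] fit r 0.015 [ 0.7026 -0.2072  0.0264] rms 0.0014
[276 174  10   9  75] [280.8 178.2] med [ 0.6486 -0.1896  0.0324] fit r 0.015 [ 0.6531 -0.2002  0.0268] rms 0.0014
[233 266  22  23 398] [243.7 277.2] med [0.5075 0.2339 0.0454] fit r 0.015 [0.5117 0.2272 0.0394] rms 0.0017
9.85 [ 0.6043 -0.1931  0.071 ] [-2.000e-04  6.880e-02  9.976e-01  1.000e-04] 0.3122814337224208 59.02355253696442 [-0.5   0.49  1.56  0.    1.1  -1.93]
[308 145   5  10  37] [309.6 149.1] med [ 0.5923 -0.1913  0.0864] fit r 0.015 [ 0.6055 -0.1916  0.0807] rms 0.0012
[278 151   8   8  53] [281.5 154.6] med [ 0.6947 -0.1978  0.0327] fit r 0.015 [ 0.7004 -0.2098  0.0275] rms 0.002
[289 156   9   9  60] [293.2 160.2] med [ 0.6458 -0.1904  0.033 ] fit r 0.015 [ 0.6564 -0.1956  0.0248] rms 0.0136
[224 243  18  19 264] [232.4 252.1] med [0.5055 0.2311 0.0461] fit r 0.015 [0.5115 0.2251 0.0396] rms 0.0016
```

>>> {"method": "jog_arm", "body": {"series": [[[0,0,6,0,0,0,20],[0,0,10,0,0,0,20],[0,0,10,0,0,0,20],[0,0,8,0,0,0,20],[0,0,7,0,0,0,20],[0,0,5,0,0,0,20],[0,0,3.5,0,0,0,20],[0,0,2,0,0,0,20],[0,0,1,0,0,0,20],[0,0,0,0,0,0,20]]]}}

```text
time_s: 10.85
eef_pos: [0.6047, -0.1932, 0.0192]
eef_rot: [0.0, 0.069, 0.998, -0.0]
wrist_force: [-0.3, 0.5, 0.7]
opening: 0.312
grasp_force: 59.1
```

```bash
python3 s.py side .015 | head -2; python3 -c "
from h import *;print(ctrl.get_obs()['wrist_force'])"
```

```text
10.9 [ 0.6047 -0.1932  0.0192] [ 3.000e-04  6.880e-02  9.976e-01 -0.000e+00] 0.3156646001015203 59.134697914123535 [-0.5   0.56  1.57  0.    1.01 -1.93]
[262 169  10  10  71] [266.5 173.8] med [ 0.6974 -0.1956  0.0319] fit r 0.015 [ 0.7008 -0.2076  0.0267] rms 0.0018
[0.31055107 1.18713957 1.16387527]
```

>>> {"method": "jog_arm", "body": {"series": [[[0,0,1,0,0,0,20],[0,0,0.5,0,0,0,20],[0,0,0,0,0,0,28],[0,0,0,0,0,0,32],[0,0,0,0,0,0,36],[0,0,0,0,0,0,40],[0,0,0,0,0,0,45],[0,0,0,0,0,0,50],[0,0,0,0,0,0,55],[0,0,0,0,0,0,55]]]}}

```text
time_s: 11.9
eef_pos: [0.6043, -0.1933, 0.0172]
eef_rot: [-0.0, 0.069, 0.998, -0.0]
wrist_force: [-1.0, 0.1, -0.2]
opening: 0.647
grasp_force: 0.0
```

>>> {"method": "jog_arm", "body": {"series": [[[0,0,-3,0,0,0,55],[0,0,-8,0,0,0,55],[0,0,-15,0,0,0,55],[0,0,-20,0,0,0,60],[0,0,-25,0,0,0,70],[0,0,-25,0,0,0,85],[0,0,-25,0,0,0,85],[0,0,-20,0,0,0,85],[0,0,-15,0,0,0,85],[0,0,-6,0,0,0,85]]]}}

```text
time_s: 12.9
eef_pos: [0.6053, -0.1938, 0.1823]
eef_rot: [0.002, 0.069, 0.998, -0.001]
wrist_force: [0.4, -0.0, 0.1]
opening: 1.001
grasp_force: 0.0
```

```bash
python3 s.py side .015; python3 s.py scene .015
```

```text
12.95 [ 0.6053 -0.1937  0.1821] [ 1.700e-03  6.880e-02  9.976e-01 -8.000e-04] 0.9945588827717959 0.0 [-0.5   0.35  1.49  0.    1.29 -1.93]
[262 169  10  10  73] [266.6 173.9] med [ 0.6967 -0.1956  0.0322] fit r 0.015 [ 0.7024 -0.2072  0.0291] rms 0.0017
[276 174  10   9  74] [280.7 178.1] med [ 0.6474 -0.1892  0.0333] fit r 0.015 [ 0.6521 -0.2001  0.0271] rms 0.0108
[291 178  10  10  79] [295.6 182.8] med [ 0.5984 -0.1815  0.0328] fit r 0.015 [ 0.6023 -0.1935  0.0274] rms 0.0015
[233 266  22  23 399] [243.7 277.1] med [0.5074 0.2342 0.0456] fit r 0.015 [0.5115 0.2273 0.0396] rms 0.0065
13.0 [ 0.6048 -0.1935  0.1806] [ 9.000e-04  6.880e-02  9.976e-01 -4.000e-04] 0.9916293369477526 0.0 [-0.5   0.36  1.5  -0.    1.29 -1.93]
[278 151   8   8  53] [281.5 154.6] med [ 0.6956 -0.1981  0.0325] fit r 0.015 [ 0.7033 -0.2083  0.0281] rms 0.0015
[289 156   9   9  60] [293.2 160.2] med [ 0.6467 -0.1907  0.0337] fit r 0.015 [ 0.6558 -0.1994  0.0277] rms 0.0015
[302 162   9   9  64] [305.8 166.1] med [ 0.5973 -0.184   0.0337] fit r 0.015 [ 0.6063 -0.1927  0.0266] rms 0.0015
[224 243  18  19 264] [232.4 252.1] med [0.5057 0.2309 0.0465] fit r 0.015 [0.5118 0.2252 0.0395] rms 0.0047
```

>>> {"method": "jog_arm", "body": {"series": [[[0,0,0,0,0,0.148,85],[0,0,0,0,0,0.148,85],[0,0,0,0,0,0.148,85],[0,0,0,0,0,0.148,85],[0,0,0,0,0,0.148,85],[0,0,0,0,0,0.148,85],[0,0,0,0,0,0.148,85],[0,0,0,0,0,0.148,85],[0,0,0,0,0,0.148,85],[0,0,0,0,0,0.148,85]]]}}

```text
time_s: 14.0
eef_pos: [0.6035, -0.1928, 0.1775]
eef_rot: [-0.001, 0.726, 0.688, -0.0]
wrist_force: [0.0, 0.6, -0.4]
opening: 0.995
grasp_force: 0.0
```

>>> {"method": "jog_arm", "body": {"series": [[[10,-2.5,0,0,0,0,85],[20,-5.5,0,0,0,0,85],[26,-7,0,0,0,0,85],[26,-7,0,0,0,0,85],[26,-7,0,0,0,0,85],[26,-7,0,0,0,0,85],[26,-7,0,0,0,0,85],[26,-7,0,0,0,0,85],[26,-7,0,0,0,0,85],[26,-7,0,0,0,0,85]]]}}

```text
time_s: 15.0
eef_pos: [0.55, 0.0501, 0.1789]
eef_rot: [-0.001, 0.722, 0.692, -0.0]
wrist_force: [0.1, 0.4, 0.0]
opening: 0.995
grasp_force: 0.0
```

>>> {"method": "jog_arm", "body": {"series": [[[26,-7,0,0,0,0,85],[26,-7,0,0,0,0,85],[26,-7,0,0,0,0,85],[26,-7,0,0,0,0,85],[26,-7,0,0,0,0,85],[22,-5.5,0,0,0,0,85],[14,-3.5,0,0,0,0,85],[6,-1.5,0,0,0,0,85],[0,0,0,0,0,0,85],[0,0,0,0,0,0,85]]]}}

```text
time_s: 16.0
eef_pos: [0.5142, 0.221, 0.1792]
eef_rot: [0.0, 0.723, 0.69, -0.0]
wrist_force: [0.1, 0.3, -0.2]
opening: 1.002
grasp_force: 0.0
```

```bash
python3 s.py wrist .022
```

```text
16.05 [0.5144 0.2207 0.1792] [ 1.000e-04  7.236e-01  6.902e-01 -1.000e-04] 0.9990750551637846 0.0 [ 0.19  0.2   1.7  -0.    1.25  0.24]
[ 241  156   40   41 1282] [260.5 176.2] med [0.5153 0.2266 0.0501] fit r 0.022 [0.5156 0.2217 0.0329] rms 0.0023
```

>>> {"method": "jog_arm", "body": {"series": [[[0.7,1.1,8,0,0,0,85],[0,0,16,0,0,0,85],[0,0,22,0,0,0,85],[0,0,24,0,0,0,85],[0,0,24,0,0,0,85],[0,0,22,0,0,0,85],[0,0,20,0,0,0,85],[0,0,14,0,0,0,85],[0,0,9,0,0,0,85],[0,0,4,0,0,0,85]]]}}

```text
time_s: 17.05
eef_pos: [0.5151, 0.2217, 0.0154]
eef_rot: [-0.0, 0.724, 0.69, -0.0]
wrist_force: [-0.8, -1.2, 0.1]
opening: 0.998
grasp_force: 0.0
```

>>> {"method": "jog_arm", "body": {"series": [[[0,0,0,0,0,0,75],[0,0,0,0,0,0,65],[0,0,0,0,0,0,55],[0,0,0,0,0,0,50],[0,0,0,0,0,0,45],[0,0,0,0,0,0,40],[0,0,0,0,0,0,34],[0,0,0,0,0,0,34],[0,0,0,0,0,0,34],[0,0,0,0,0,0,34]]]}}

```text
time_s: 18.05
eef_pos: [0.5164, 0.2223, 0.0174]
eef_rot: [0.001, 0.724, 0.69, 0.001]
wrist_force: [-0.6, -0.3, 5.2]
opening: 0.486
grasp_force: 59.8
```

>>> {"method": "jog_arm", "body": {"series": [[[0,0,-4,0,0,0,34],[0,0,-6,0,0,0,34],[0,0,-10,0,0,0,34],[0,0,-15,0,0,0,34],[0,0,-20,0,0,0,34],[0,0,-20,0,0,0,34],[0,0,-20,0,0,0,34],[0,0,-20,0,0,0,34],[0,0,-15,0,0,0,34],[0,0,-10,0,0,0,34]]]}}

```text
time_s: 19.05
eef_pos: [0.516, 0.2222, 0.1585]
eef_rot: [0.001, 0.724, 0.69, 0.001]
wrist_force: [-0.6, 0.3, -0.7]
opening: 0.482
grasp_force: 60.7
```

```bash
python3 s.py side .022; python3 s.py wrist .022
```

```text
19.1 [0.5167 0.2224 0.1596] [0.0011 0.7235 0.6903 0.0017] 0.484282612878511 60.678062438964844 [ 0.2   0.23  1.71 -0.    1.2   0.24]
[277 174   9   9  70] [281.  178.2] med [ 0.6468 -0.1888  0.0325] fit r 0.022 [ 0.6583 -0.2046  0.0238] rms 0.0016
[291 178  10  10  78] [295.5 182.9] med [ 0.5989 -0.1818  0.0327] fit r 0.022 [ 0.6088 -0.2     0.0272] rms 0.0018
[228 202  20  25 412] [238.5 213.9] med [0.5087 0.2375 0.1832] fit r 0.022 [0.5147 0.2214 0.1749] rms 0.003
19.15 [0.5164 0.2223 0.1582] [0.0008 0.7235 0.6903 0.0013] 0.48597066773887704 60.67874550819397 [0.2  0.23 1.71 0.   1.2  0.24]
[ 216  225   85   88 5906] [258.2 268.6] med [0.5156 0.2312 0.191 ] fit r 0.022 [0.5153 0.2218 0.1749] rms 0.0014
```

>>> {"method": "jog_arm", "body": {"series": [[[0,0,0,0,0,-0.07,34],[0,0,0,0,0,-0.1,34],[0,0,0,0,0,-0.113,34],[-8,-0.4,0,0,0,0,34],[-16,-0.8,0,0,0,0,34],[-22,-1.1,0,0,0,0,34],[-24,-1.2,0,0,0,0,34],[-24,-1.2,0,0,0,0,34],[-24,-1.2,0,0,0,0,34],[-24,-1.2,0,0,0,0,34]]]}}

```text
time_s: 20.15
eef_pos: [0.5415, 0.0801, 0.1559]
eef_rot: [-0.0, 0.62, 0.784, -0.0]
wrist_force: [-0.1, -0.2, -0.7]
opening: 0.486
grasp_force: 60.7
```

>>> {"method": "jog_arm", "body": {"series": [[[-24,-1.2,0,0,0,0,34],[-22,-1.1,0,0,0,0,34],[-18,-0.9,0,0,0,0,34],[-11,-0.6,0,0,0,0,34],[-5,-0.3,0,0,0,0,34],[0,0,8,0,0,0,34],[0,0,15,0,0,0,34],[0,0,18,0,0,0,34],[0,0,15,0,0,0,34],[0,0,8,0,0,0,34]]]}}

```text
time_s: 21.15
eef_pos: [0.5547, 0.0046, 0.0896]
eef_rot: [-0.002, 0.619, 0.786, -0.001]
wrist_force: [-0.3, -0.7, -1.4]
opening: 0.489
grasp_force: 60.7
```

```bash
python3 s.py wrist .022;python3 s.py wrist .022
```

```text
21.2 [0.5545 0.0045 0.0891] [-0.002   0.6187  0.7856 -0.001 ] 0.48694978810432815 60.70837140083313 [-0.21  0.31  1.76  0.    1.07 -0.44]
[ 216  225   85   87 5865] [258.  268.2] med [0.5511 0.0133 0.1209] fit r 0.022 [0.5536 0.0041 0.105 ] rms 0.0012
21.25 [0.555  0.0043 0.0903] [-0.0016  0.6187  0.7856 -0.0008] 0.4821452450205694 60.70736646652222 [-0.21  0.31  1.76  0.    1.07 -0.44]
[ 216  225   85   87 5867] [257.9 268.2] med [0.5508 0.0132 0.1203] fit r 0.022 [0.5533 0.004  0.1044] rms 0.0013
```

View pics/last.png

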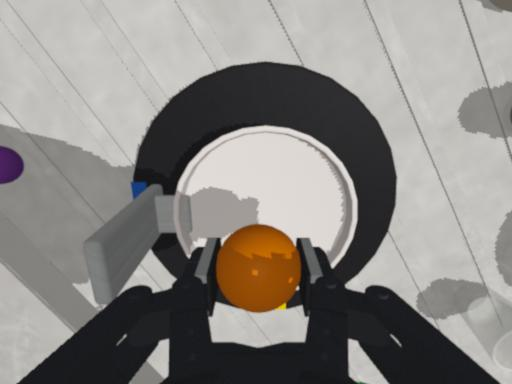

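Ball at (258,268), held above the dish; the plate (125,240) is well clear of the fingers. Lowering and releasing.

>>> {"method": "jog_arm", "body": {"series": [[[0,1,6,0,0,0,34],[0,1,9,0,0,0,34],[0,0,10,0,0,0,34],[0,0,10,0,0,0,34],[0,0,8,0,0,0,34],[0,0,6,0,0,0,34],[0,0,4,0,0,0,34],[0,0,2,0,0,0,34],[0,0,1,0,0,0,34],[0,0,0,0,0,0,34]]]}}

```text
time_s: 22.25
eef_pos: [0.5585, 0.004, 0.0364]
eef_rot: [0.0, 0.619, 0.785, 0.0]
wrist_force: [0.6, -0.5, -1.5]
opening: 0.484
grasp_force: 60.7
```

>>> {"method": "jog_arm", "body": {"series": [[[0,0,2,0,0,0,34],[0,0,1.5,0,0,0,34],[0,0,0,0,0,0,34],[0,0,0,0,0,0,42],[0,0,0,0,0,0,45],[0,0,0,0,0,0,48],[0,0,0,0,0,0,52],[0,0,0,0,0,0,56],[0,0,0,0,0,0,60],[0,0,0,0,0,0,60]]]}}

```text
time_s: 23.25
eef_pos: [0.5583, 0.0041, 0.0328]
eef_rot: [-0.0, 0.619, 0.785, -0.0]
wrist_force: [-0.1, 0.6, 0.7]
opening: 0.704
grasp_force: 0.0
```

>>> {"method": "jog_arm", "body": {"series": [[[0,0,-4,0,0,0,60],[0,0,-8,0,0,0,60],[0,0,-12,0,0,0,60],[0,0,-16,0,0,0,60],[0,0,-18,0,0,0,60],[0,0,-20,0,0,0,60],[0,0,-20,0,0,0,60],[0,0,-20,0,0,0,60],[0,0,-14,0,0,0,60],[0,0,-6,0,0,0,60]]]}}

```text
time_s: 24.25
eef_pos: [0.5594, 0.0039, 0.1733]
eef_rot: [0.002, 0.619, 0.785, 0.001]
wrist_force: [1.3, -0.1, 0.2]
opening: 0.704
grasp_force: 0.0
```

```bash
cat > d.py <<'E'
from h import *
c=np.load("pics/last.npy",allow_pickle=True).item(); P=pts(c);H=hsv(c);X,Y,Z=P[...,0],P[...,1],P[...,2]
reg=(X>.4)&(X<.7)&(abs(Y)<.15)
m=reg&(abs(Z-.110)<.006)&(X<.52); l=max(comps(m),key=lambda t:t[1][4])[0]; q=P[l]; print('plate',len(q),q.mean(0),cv2.minAreaRect(q[:,:2].astype(np.float32)))
m=reg&(H[...,2]<50)&(abs(Z-.014)<.006); l=max(comps(m),key=lambda t:t[1][4])[0]
cv=cv2.convexHull(np.argwhere(l)[:,::-1].astype(np.int32))[:,0]
print('stand',fitcirc(np.array([ray(c,u,v,.014)[:2] for u,v in cv])))
m=reg&(abs(Z-.042)<.002)&(abs(np.hypot(X-.557,Y-.003)-.067)<.008); print('rim',fitcirc(P[m][:,:2]),m.sum())
for k in ['blue','yellow']:
    for l,s,ce in comps(masks(c)[k]&reg,10): print(k,ce,ray(c,*ce,.0145))
E
python3 s.py side .022; python3 s.py wrist .022; python3 d.py
```

```text
24.3 [0.5594 0.0039 0.1732] [0.0015 0.6189 0.7854 0.0008] 0.7066768564482974 0.0 [-0.21  0.2   1.7   0.    1.23 -0.44]
[262 169  10  10  71] [266.5 173.8] med [ 0.696  -0.1962  0.0327] fit r 0.022 [ 0.7066 -0.2136  0.0257] rms 0.0018
[276 174  10   9  74] [280.7 178.1] med [ 0.6475 -0.1894  0.0325] fit r 0.022 [ 0.6559 -0.2075  0.0254] rms 0.0018
[291 178  10  10  78] [295.5 182.9] med [ 0.599  -0.1812  0.0334] fit r 0.022 [ 0.6049 -0.2004  0.0259] rms 0.0105
[269 204  18  19 255] [277.4 212.8] med [0.5509 0.0168 0.0568] fit r 0.022 [0.5578 0.002  0.047 ] rms 0.0012
24.35 [0.5589 0.004  0.1719] [9.000e-04 6.189e-01 7.855e-01 4.000e-04] 0.7025034595820803 0.0 [-0.21  0.2   1.71 -0.    1.23 -0.44]
[ 237  162   43   43 1431] [257.6 183. ] med [0.5565 0.0082 0.063 ] fit r 0.022 [0.5583 0.0029 0.0457] rms 0.0017
[246 316  22  24 416] [257.  327.5] med [ 0.6018 -0.1837  0.0354] fit r 0.022 [ 0.6055 -0.1973  0.0196] rms 0.0032
[282 327  22  16 290] [292.5 335.4] med [ 0.649  -0.1885  0.0327] fit r 0.022 [ 0.6567 -0.2056  0.0226] rms 0.0009
plate 626 [ 0.47562329 -0.01531274  0.10878395] ((0.4750022888183594, -0.016583343967795372), (0.009922690689563751, 0.03733205795288086), 13.912546157836914)
stand (array([0.55756844, 0.00334329]), np.float64(0.10525877073845025))
rim (array([0.55822016, 0.00331449]), np.float64(0.064311726156864)) 1582
blue [163.62921348 160.2247191 ] [ 0.45640544 -0.00567795  0.0145    ]
yellow [257.95268139 252.52996845] [ 0.58109338 -0.09230719  0.0145    ]
```

>>> {"method": "jog_arm", "body": {"series": [[[0,-4,0,0,0,0,55],[0,-9,0,0,0,0,55],[0,-14,0,0,0,0,55],[0,-17,0,0,0,0,55],[0,-17,0,0,0,0,55],[0,-13,0,0,0,0,55],[0,-8,0,0,0,0,55],[0,-4,0,0,0,0,55],[0,0,0,0,0,0,55],[0,0,0,0,0,0,55]]]}}

```text
time_s: 25.35
eef_pos: [0.475, -0.0161, 0.1708]
eef_rot: [0.0, 0.619, 0.785, 0.0]
wrist_force: [-0.0, 0.7, 0.7]
opening: 0.643
grasp_force: 0.0
```

>>> {"method": "jog_arm", "body": {"series": [[[0,0,6,0,0,0,55],[0,0,10,0,0,0,55],[0,0,14,0,0,0,55],[0,0,15,0,0,0,55],[0,0,15,0,0,0,55],[0,0,14,0,0,0,55],[0,0,10,0,0,0,55],[0,0,7,0,0,0,55],[0,0,4,0,0,0,55],[0,0,1,0,0,0,55]]]}}

```text
time_s: 26.35
eef_pos: [0.4746, -0.016, 0.0744]
eef_rot: [-0.0, 0.619, 0.785, -0.0]
wrist_force: [-0.1, -0.2, -0.3]
opening: 0.643
grasp_force: 0.0
```

```bash
python3 s.py wrist .022 | head -1; python3 - <<'E'
from h import *
c=np.load("pics/last.npy",allow_pickle=True).item(); P=pts(c);X,Y,Z=P[...,0],P[...,1],P[...,2]
m=(abs(Z-.11)<.006)&(abs(X-.475)<.018)&(abs(Y+.016)<.03)
for l,s,ce in comps(m,20): print(s,P[l].mean(0),cv2.minAreaRect(P[l][:,:2].astype(np.float32)))
E
```

```text
26.4 [ 0.4748 -0.016   0.0747] [-0.      0.6189  0.7854 -0.    ] 0.6437254983582011 0.0 [-0.28  0.17  1.97 -0.    1.   -0.52]
[ 250  250   23   74 1548] [ 0.47397409 -0.01434524  0.10893639] ((0.4746069610118866, -0.016899986192584038), (0.009995397180318832, 0.038577403873205185), 13.557052612304688)
```

>>> {"method": "jog_arm", "body": {"series": [[[0,0,0,0,0,0,45],[0,0,0,0,0,0,35],[0,0,0,0,0,0,28],[0,0,0,0,0,0,22],[0,0,0,0,0,0,17],[0,0,0,0,0,0,12],[0,0,0,0,0,0,8],[0,0,0,0,0,0,0],[0,0,0,0,0,0,0],[0,0,0,0,0,0,0]]]}}

```text
time_s: 27.4
eef_pos: [0.4749, -0.016, 0.075]
eef_rot: [0.0, 0.619, 0.785, 0.0]
wrist_force: [0.1, 0.8, 3.2]
opening: 0.11
grasp_force: 58.8
```

>>> {"method": "jog_arm", "body": {"series": [[[0,0,-0.5,0,0,0,0],[0,0,-1,0,0,0,0],[0,0,-1.5,0,0,0,0],[0,0,-2,0,0,0,0],[0,0,-2.5,0,0,0,0],[0,0,-2.5,0,0,0,0],[0,0,-2,0,0,0,0],[0,0,-1.5,0,0,0,0],[0,0,-1,0,0,0,0],[0,0,-0.5,0,0,0,0]]]}}

```text
time_s: 28.4
eef_pos: [0.4748, -0.016, 0.0899]
eef_rot: [0.0, 0.619, 0.785, 0.0]
wrist_force: [0.4, -0.7, -4.8]
opening: 0.106
grasp_force: 58.3
```

```bash
cat > t.py <<'E'
# dish level: fit rim plane and centre from scene/side/wrist depth, near height z0 of rim
from h import *
import sys
z0=float(sys.argv[1]); cx,cy=.5577,.0033
o=ctrl.get_obs(); print(o["time_s"],o["eef_pos"].round(4),o["eef_rot"].round(4),o["wrist_force"].round(1),o["torque"].round(2),o["q"].round(2))
for n in ["side","scene","wrist"]:
    c=ctrl.camera(n);np.save(f"pics/t_{n}.npy",c,allow_pickle=True);cv2.imwrite(f"pics/t_{n}.png",c["frame"]);P=pts(c);H=hsv(c);X,Y,Z=P[...,0],P[...,1],P[...,2]
    r=np.hypot(X-cx,Y-cy)
    m=(abs(r-.066)<.006)&(abs(Z-z0)<.012)&(H[...,1]<90)
    q=P[m]
    for _ in range(5):
        A=np.c_[q[:,:2]-[cx,cy],np.ones(len(q))];s=np.linalg.lstsq(A,q[:,2],rcond=None)[0];e=q[:,2]-A@s
        q=q[(e>-.0015)&(e<.003)]
    ce,rr=fitcirc(cv2.convexHull(q[:,:2].astype(np.float32))[:,0].astype(float))
    print(n,len(q),'slope deg',np.degrees(s[:2]).round(2),'z',s[2].round(4),'centre',ce.round(4),rr.round(4))
    for l,st,cc in comps(masks(c)['orange'],40):
        if np.hypot(*(np.median(P[l],0)[:2]-[cx,cy]))<.05: print('  ball ray',ray(c,*cc,z0+.004)[:2].round(4),np.median(P[l],0).round(4))
E
python3 t.py .051
```

```text
28.4 [ 0.4748 -0.016   0.0899] [1.000e-04 6.189e-01 7.854e-01 0.000e+00] [ 0.4 -0.7 -4.8] [-0.1   0.26 -0.03] [-0.28  0.14  1.97 -0.    1.03 -0.52]
side 133 slope deg [ 1.13 -1.  ] z 0.054 centre [0.5563 0.0031] 0.0662
  ball ray [ 0.5623 -0.0075] [0.5496 0.0155 0.0709]
scene 120 slope deg [ 1.09 -0.39] z 0.0538 centre [0.5565 0.0014] 0.0662
  ball ray [ 0.5633 -0.0067] [0.5482 0.0134 0.0713]
wrist 2332 slope deg [-0.49  1.33] z 0.0544 centre [0.5573 0.004 ] 0.0656
  ball ray [5.616e-01 1.000e-04] [0.5489 0.0079 0.0756]
```

>>> {"method": "jog_arm", "body": {"series": [[[0,0,-1,0,0,0,0],[0,0,-2,0,0,0,0],[0,0,-3.5,0,0,0,0],[0,0,-5,0,0,0,0],[0,0,-6,0,0,0,0],[0,0,-7,0,0,0,0],[0,0,-7,0,0,0,0],[0,0,-7,0,0,0,0],[0,0,-7,0,0,0,0],[0,0,-7,0,0,0,0]]]}}

```text
time_s: 29.55
eef_pos: [0.4747, -0.016, 0.143]
eef_rot: [0.0, 0.619, 0.785, 0.0]
wrist_force: [0.3, -0.8, -3.3]
opening: 0.108
grasp_force: 58.4
```

>>> {"method": "jog_arm", "body": {"series": [[[0,0,-7,0,0,0,0],[0,0,-7,0,0,0,0],[0,0,-7,0,0,0,0],[0,0,-7,0,0,0,0],[0,0,-7,0,0,0,0],[0,0,-6,0,0,0,0],[0,0,-5,0,0,0,0],[0,0,-3.5,0,0,0,0],[0,0,-2,0,0,0,0],[0,0,-1,0,0,0,0]]]}}

```text
time_s: 30.55
eef_pos: [0.4747, -0.016, 0.1949]
eef_rot: [-0.0, 0.619, 0.785, -0.0]
wrist_force: [-0.4, 0.5, -5.4]
opening: 0.11
grasp_force: 58.4
```

```bash
python3 t.py .162
```

```text
30.55 [ 0.4747 -0.016   0.1949] [-0.      0.619   0.7854 -0.    ] [-0.4  0.5 -5.4] [-0.05  0.26  0.  ] [-0.28 -0.01  1.89 -0.    1.26 -0.52]
side 140 slope deg [ 0.67 -0.55] z 0.1595 centre [0.5561 0.0037] 0.0658
  ball ray [0.5576 0.0017] [0.5498 0.0162 0.1737]
scene 121 slope deg [ 0.66 -0.55] z 0.1595 centre [0.5582 0.0026] 0.0662
  ball ray [0.5584 0.    ] [0.5479 0.0139 0.1764]
wrist 2434 slope deg [-0.56  1.34] z 0.1594 centre [0.5568 0.0041] 0.0656
  ball ray [0.5579 0.0024] [0.5489 0.0079 0.1805]
```

View pics/t_side.png

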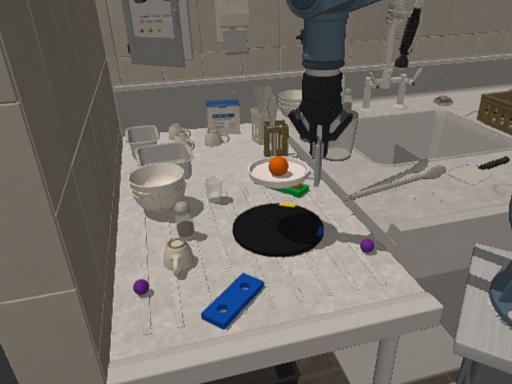

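The side view shows the dish lifted, level, with the ball in its middle at (278,166); the strip is empty and the bystanders are untouched. Now a quarter turn about the dish's middle.

>>> {"method": "jog_arm", "body": {"series": [[[-0.86,0.004,0,0,0,-0.01,0],[-1.72,0.017,0,0,0,-0.02,0],[-2.58,0.039,0,0,0,-0.03,0],[-3.44,0.069,0,0,0,-0.04,0],[-4.3,0.108,0,0,0,-0.05,0],[-4.3,0.108,0,0,0,-0.05,0],[-4.3,0.108,0,0,0,-0.05,0],[-4.3,0.108,0,0,0,-0.05,0],[-4.3,0.108,0,0,0,-0.05,0],[-4.3,0.108,0,0,0,-0.05,0]]]}}

```text
time_s: 31.7
eef_pos: [0.4892, -0.0474, 0.1946]
eef_rot: [-0.0, 0.449, 0.893, -0.0]
wrist_force: [-0.7, 0.9, -4.7]
opening: 0.105
grasp_force: 58.4
```

>>> {"method": "jog_arm", "body": {"series": [[[-4.3,0.108,0,0,0,-0.05,0],[-4.3,0.108,0,0,0,-0.05,0],[-4.3,0.108,0,0,0,-0.05,0],[-4.3,0.108,0,0,0,-0.05,0],[-4.3,0.108,0,0,0,-0.05,0],[-4.3,0.108,0,0,0,-0.05,0],[-4.3,0.108,0,0,0,-0.05,0],[-4.3,0.108,0,0,0,-0.05,0],[-4.3,0.108,0,0,0,-0.05,0],[-4.3,0.108,0,0,0,-0.05,0]]]}}

```text
time_s: 32.7
eef_pos: [0.5224, -0.0743, 0.1946]
eef_rot: [0.0, 0.214, 0.977, -0.0]
wrist_force: [-0.2, -0.9, -5.9]
opening: 0.113
grasp_force: 58.4
```

>>> {"method": "jog_arm", "body": {"series": [[[-4.3,0.108,0,0,0,-0.05,0],[-4.3,0.108,0,0,0,-0.05,0],[-4.3,0.108,0,0,0,-0.05,0],[-4.3,0.108,0,0,0,-0.05,0],[-4.3,0.108,0,0,0,-0.05,0],[-4.3,0.108,0,0,0,-0.05,0],[-4.3,0.108,0,0,0,-0.05,0],[-4.3,0.108,0,0,0,-0.05,0],[-4.3,0.108,0,0,0,-0.05,0],[-4.3,0.108,0,0,0,-0.05,0]]]}}

```text
time_s: 33.7
eef_pos: [0.5643, -0.0821, 0.1946]
eef_rot: [0.0, -0.034, 0.999, -0.0]
wrist_force: [0.2, 0.4, -4.5]
opening: 0.111
grasp_force: 58.4
```

>>> {"method": "jog_arm", "body": {"series": [[[-4.3,0.108,0,0,0,-0.05,0],[-3.44,0.069,0,0,0,-0.04,0],[-2.58,0.039,0,0,0,-0.03,0],[-1.79,0.019,0,0,0,-0.0208,0],[-1.72,0.017,0,0,0,-0.02,0],[-0.86,0.004,0,0,0,-0.01,0],[0,0,0,0,0,0,0],[0,0,0,0,0,0,0],[0,0,0,0,0,0,0],[0,0,0,0,0,0,0]]]}}

```text
time_s: 34.7
eef_pos: [0.5784, -0.0795, 0.1948]
eef_rot: [0.0, -0.118, 0.993, -0.0]
wrist_force: [-1.1, -0.1, -4.7]
opening: 0.11
grasp_force: 58.4
```

```bash
python3 t.py .162; python3 - <<'E'
from h import *
for n in ["scene","side","wrist"]:
    c=np.load(f"pics/t_{n}.npy",allow_pickle=True).item();P=pts(c);H=hsv(c);X,Y,Z=P[...,0],P[...,1],P[...,2]
    m=(abs(Z-.230)<.008)&(abs(X-.578)<.03)&(abs(Y+.08)<.025)
    for l,s,ce in comps(m,10): print(n,s,P[l].mean(0),cv2.minAreaRect(P[l][:,:2].astype(np.float32)))
E
```

```text
34.7 [ 0.5784 -0.0795  0.1948] [ 0.     -0.1177  0.9931 -0.    ] [-1.1 -0.1 -4.7] [-0.27 -0.06  0.03] [-0.34  0.23  1.62  0.    1.29 -2.15]
side 139 slope deg [ 0.31 -1.11] z 0.1596 centre [0.5578 0.005 ] 0.0657
  ball ray [0.559  0.0032] [0.5507 0.0185 0.1741]
scene 133 slope deg [ 0.15 -0.75] z 0.1595 centre [0.5588 0.0032] 0.0666
  ball ray [0.5593 0.0019] [0.5492 0.0156 0.1751]
wrist 2311 slope deg [-1.26 -0.96] z 0.1593 centre [0.5571 0.0037] 0.0659
  ball ray [0.5581 0.0047] [ 0.5528 -0.0042  0.1803]
scene [284 112  16  11  73] [ 0.57062168 -0.07261139  0.22845335] ((0.5732485055923462, -0.07460720837116241), (0.03683728724718094, 0.02659466490149498), 41.16901397705078)
side [279 124  16   8  86] [ 0.57222635 -0.0692854   0.22806016] ((0.5735524296760559, -0.07189507782459259), (0.033856119960546494, 0.026423970237374306), 30.849559783935547)
wrist [ 214  247   91   76 2733] [ 0.57258366 -0.08068481  0.22938848] ((0.5753206610679626, -0.08398917317390442), (0.03435635194182396, 0.038203973323106766), 73.88616943359375)
wrist [201 283  12   8  43] [ 0.57525333 -0.10242236  0.23650155] ((0.575386106967926, -0.10265347361564636), (0.0019994014874100685, 0.004324815236032009), 12.165301322937012)
wrist [305 283  17   8  51] [ 0.56488718 -0.05952717  0.23669734] ((0.5648304224014282, -0.05895325914025307), (0.0017705565551295877, 0.006104535423219204), 9.116089820861816)
```

View pics/t_scene.png

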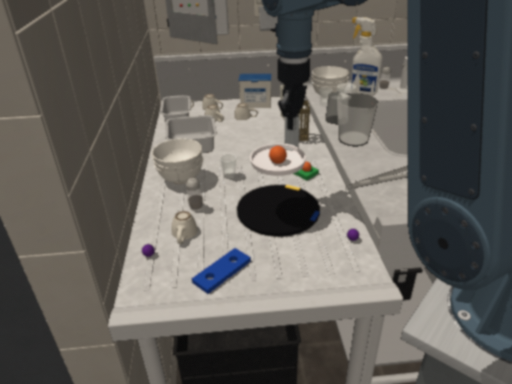

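The scene view shows the dish hanging centred over the stand, with the ball at (278,154) in its middle, the plate (292,130) over the yellow mark (292,187) and the small ball in the row at (306,167). The dish centre measures (0.558, 0.004), the stand's (0.558, 0.003). Handing in.

```bash
python3 -c "
from bench import ctrl;print(ctrl.hand_in())"
```

```text
the job is handed in; nothing more can be done
None
```

The job is handed in, at about 35 s of the 67 s allowed: the small ball is in the free seat and the large one in the middle of the dish, which the arm holds steady about 12 cm above its stand, turned a quarter turn so its plate hangs over the yellow mark; the mug, mill and glass were left where they stood.

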